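Find the high spot of a plaster bat with a plunger gauge

ROBOT

A 6-joint arm with a two-finger parallel gripper is mounted at the origin on a cart in front of the work surface, level with it; the furniture and walls round the work are solid. World frame = base frame: x ahead of the robot, y to its left, z up, the work surface at z = 0. Lengths are in mm, angles in rad, forces in N, time in s.
With the tool pointing down it reaches from about 275 to 750 mm from the base axis. Payload 10.2 kg.
Tool frame: the origin (TCP) lies midway between the tips of the shut fingers; the grasp point (between the pads) lies 19 mm behind it; z points along the fingers, y is the line along which they close (so a half turn about z gives the same grasp; the last joint's range is limited). The gripper opens to 85 mm and grips with 20 to 120 N. Pads are 22 mm wide; open, the fingers measure 114 mm over their backs; the gripper's body (76 mm by 85 mm) begins 54 mm behind the grasp point. The pads swing forward as they close: fully open they stand 13 mm farther back than shut.
Start: joints at [-1.556, 0.313, 1.498, -0, 1.331, -0.223], TCP at [123.658, -510.235, 231.294] pointing down, gripper open.
Joint ranges: [-2.94, 2.94], [-0.97, 2.17], [0.19, 2.56], [-1.23, 4.37], [0.02, 3.11], [-2.88, 2.88]. Speed limits (rad/s): [2.39, 2.39, 3.01, 3.14, 3.14, 3.14].

INTERFACE

Orientations are given as a unit quaternion [w, x, y, z].
In Python, from rig import ctrl gives the robot as it stands.
- The arm moves only by the tool send_rows, never from a script. Its argument "targets" is a list of rows, each a list of 7 numbers: the closure, from -1 (fully open) to 1 (shut), so that 0 is half open, then the shift along the tool's x, y, z in m, then the turn, a rotation vector about the tool's x, y, z in rad. In form: [[claw, dx, dy, dz, ax, ay, az], ...]. A call has exactly 10 rows; each row shifts and turns the commanded pose from where the row before left it, along the tool's axes as they then stand; what a row does not reach is not made up. A row lasts 1/8 s, in which the tool goes at most 62.5 mm and 10.7 degrees, less where a joint would pass 70% of its speed; a pose out of reach is approached as far as the arm can. A call with a gripper value outside its range is refused whole. The fingers move at their own pace and stop on an object; "squeeze" is the grip in N (left out, the last holds). Time passes only in rows, so rows that do not move let the fingers close, or fill a call up. It gives the time, the measured TCP pose, the force, the opening and the grip force at its end, in the units of the state.
- ctrl.sense(): the state, without advancing time (a new reading comes with each control period).
- ctrl.capture(name): name is "side" or "top"; returns a dict with "img" (480x640x3 uint8, red, green, blue), "camera_matrix" (3x3 intrinsics, pixels), "R" (3x3) and "t" (3): a world point X has camera coordinates R X + t. Camera axes: x right, y down, z forward; pixel columns grow to the right and rows downward; lengths in mm; the calibration is good to about 2 mm. A picture is of the moment at which its call begins. There is no depth.
- ctrl.finish_job(): hands the job in; it is judged then, once.
Trained networks look in a picture, given as the dict that the camera call returned (one of the last four; its "shot" number tells which), for a name from the list of things; names that differ only in an ending like _2 or _b are one class to them, and where a whole thing is asked for, a point or a joint stands for the part that bears it (a point fixed in the world has none). Each returns a list of dicts, best first, with "score" (0 to 1); they miss things now and then, are a little off and sometimes report something else, mostly with a low value. They report only what shows in the picture. A call takes as long as a camera call.
- ctrl.boxes_of(query, picture): "extent" ([left, top, width, height] in pixels, round what is visible of it).
- ctrl.landmark_of(query, picture): "point" ([column, row] in pixels: a listed point, or the origin of a listed thing).
The state is a dict: "time_s": time; "joints": joint angles; "dq": joint speeds; "tau": joint torques, N m; "eef_pos": TCP position; "ee_rot": TCP orientation; "force": force on the tool from outside, world axes, zero at the start; "wrist_torque": the same for the moment, N m; "grip_width": opening from 0.0 (shut) to 1.0 (fully open); "grip_force": force on a finger pad.
Only numpy, scipy, OpenCV 4.12 (cv2) and the standard library are available. Lean on these libraries where they do the work, as an engineer would, in place of code of your own. Each camera call takes 0.05 s, during which the arm holds its last target. There are 200 camera calls.

TASK

Check the plaster bat on the bench stand for its high spot: slide the dial gauge along its slideway until its sprung plunger is pressed a few millimetres against the round part of the bat's rim, then turn the wheel (it has a crank) to find where the rim stands out most, and leave that high spot right under the plunger with the gauge still pressed on it. Never run the plunger onto its stop, and leave the white cup and the wooden rib beside the stand where they are.

Things in the scene. Friction and masses are not known exactly. Their poses are not given: they have to be found in the camera images.
- stand: Dark steel bench stand, fixed to the table: a round foot of 124 mm diameter and, from it along the stand's own -y, a slideway bar 56 mm wide that ends 235 mm from the wheel's axis. Origin on the table under the wheel's axis; z up.
- wheel_axis (a point): Point on the wheel's vertical axis, 53 mm above the table, half-way up the bat's rim. Turning the wheel takes 0.15 to 0.25 N m; it stays where it is left and can go right round, either way.
- bat_middle (a point): On the axis, at the top face of the bat: a plaster disc 45 to 61 mm above the table, fast on the wheel. Its rim has a radius of 75 mm about the axis, save one swelling about 80 degrees wide whose middle, the high spot, has 81 mm (radius there: that of a 61 mm circle centred 20 mm off the axis). Where it lies is unknown and not tied to the crank; it starts away from the plunger.
- knob_mid (a point): Middle of the crank's upright dark wooden knob, 16 mm in diameter and 41 mm high (80 to 121 mm above the table), 45 mm from the wheel's axis, on a flat steel arm that is fixed to the wheel, over the bat; the arm's top is 80 mm above the table. The knob spins freely on its own axis, so that it can be held in an unturning grip and led round the circle.
- gauge: Dial gauge's carriage on the slideway, dark steel, 44 mm wide. Origin at table height under the tip of the plunger when fully out; own +y points to the wheel's axis. It slides along that line only, against about 7 N of friction, stays where left, and can bring the fully-out tip from 115 to 55 mm from the axis (the bat's rim, pressing the plunger in, comes in between).
- dial (a point): Middle of the gauge's round dial, face up, 60 mm in diameter, 73 mm above the table and 56 mm behind the gauge's origin. Its black needle points to the bat when the plunger is fully out and turns clockwise, seen from above, by 0.2 rad for each mm that the plunger is pressed in (a tick every 2 mm).
- gauge_tab (a point): Upright steel tab for moving the gauge, 98 mm behind the gauge's origin (away from the wheel): 14 mm wide across the slideway, 16 mm along it, its top 112 mm above the table. This point is on its middle line, 96 mm above the table.
- plunger_tip (a point): Front of the round tip (10 mm ball) of the gauge's plunger, 53 mm above the table. The plunger lies level and points at the wheel's axis. Pressed against the bat, this point's distance from the axis is the radius of the rim there.
- plunger (a joint): How far the plunger is pressed in, in m: 0 fully out, 0.016 on its stop (keep under 0.015). Its spring pushes back with 0.6 N and 0.2 N more for each mm. The swelling presses it 6 mm further than the round part of the rim does.
- slip_cup_0: Small white cup, 58 mm in diameter and 52 mm high, standing beside the slideway on the robot's side: leave it. Origin at the centre of its foot.
- rib: Flat wooden rib, 48 x 107 x 8 mm, lying beside the slideway on the side away from the robot: leave it. Origin at the centre of its underside.

How it is judged (in metres and radians):
On the way, in this order (a step that is already met when the one before it is completed fails the run):
1. the plunger is pressed at least 1.5 mm against the round part of the bat's rim (value of joint plunger above 0.0015 m and horizontal distance between plunger_tip and wheel_axis below 0.077 m), for 0.3 s.
2. the bat's high spot is brought under the pressed plunger (horizontal distance between plunger_tip and wheel_axis between 0.0794 and 0.083 m and value of joint plunger between 0.0015 and 0.015 m), for 0.3 s.
At the end, for the whole second after the job is handed in: The plunger, pressed in by 1.5 to 15 mm, rests on the bat's high spot: its tip is 79.4 to 83 mm from the wheel's axis, that is within 1.6 mm of the top of the swelling (about 20 degrees of turn either way) (all of step 2); the robot touches nothing.
It fails at once if the plunger is run onto its stop (pressed in by more than 15 mm) (value of joint plunger above 0.015 m).
It fails at once if the white cup is moved by more than 25 mm or tipped (distance of slip_cup_0 from where it was at the start of the episode above 0.025 m or angle between slip_cup_0's own z axis and vertical above 0.5 rad).
It fails at once if the wooden rib is moved by more than 25 mm (distance of rib from where it was at the start of the episode above 0.025 m).
It also fails if it takes over 64 s, if anything falls off the work surface, if the arm or the gripper's body presses on something with over 40 N, if the wrist force passes 120 N, or if a joint passes its speed limit or range.

## Working session

There is one attempt and no reset: what is moved stays moved. The work goes in short steps, Python scripts to look and compute and a tool call to move; the robot and the scene stay as the last step left them, time stands still between calls to the robot, and variables do not carry over. Pictures are saved under pics/ and viewed, at most 10 in all, crops included, and the job is handed in when it is done.

Besides the shell and the picture viewer there is one more tool, called after "Request:" as name(argument=value, ...) on one line, values as JSON. send_rows: Moves the arm, as the interface text tells. Its arguments: {"type":"object","properties":{"targets":{"type":"array"},"squeeze":{"type":"number"}},"required":["targets"]}

```bash
mkdir -p pics
cat > h.py <<'E'
from rig import ctrl
import numpy as np, cv2
def ray(c,px):
    d=c['R'].T@np.linalg.inv(c['camera_matrix'])@np.array([px[0],px[1],1.]); o=-c['R'].T@np.array(c['t']); return o,d
def at_z(c,px,z):
    o,d=ray(c,px); return o+d*(z-o[2])/d[2]
def proj(c,X):
    p=c['camera_matrix']@(c['R']@np.array(X,float)+c['t']); return p[:2]/p[2]
E
python3 - <<'E'
from h import *
for n in('side','top'):
    c=ctrl.capture(n); c['R']=np.array(c['R']);c['camera_matrix']=np.array(c['camera_matrix'])
    cv2.imwrite(f'pics/{n}0.png',c['img'][:,:,::-1])
    print(n,-c['R'].T@np.array(c['t']))
    for q,z in [('stand',0),('bat_middle',61),('wheel_axis',53),('knob_mid',100.5),('gauge',0),('dial',73),('gauge_tab',96),('plunger_tip',53),('slip_cup_0',0),('rib',0)]:
        r=ctrl.landmark_of(q,c)
        if r: print(q,np.round(r[0]['point'],1),round(r[0]['score'],2),at_z(c,r[0]['point'],z).round(1))
s=ctrl.sense(); print(s)
E
```

```text
side [ 872.73301249 -143.20687362  856.52809015]
stand [313.8 290.1] 0.86 [565.7  29.    0. ]
bat_middle [316.6 275.9] 0.86 [570.3  31.2  61. ]
wheel_axis [310.6 276.8] 0.93 [564.1  24.6  53. ]
knob_mid [300.4 290.8] 0.58 [593.6  -7.6 100.5]
dial [399.  208.8] 0.77 [540.3 192.5  73. ]
gauge_tab [420.2 186.8] 0.69 [533.8 231.5  96. ]
plunger_tip [370.6 235.6] 0.42 [549.9 137.4  53. ]
top [456.81084896  79.66942683 963.31711124]
stand [319.6 206.9] 0.66 [562.4  32.9   0. ]
bat_middle [319.6 202.9] 0.65 [561.9  35.8  61. ]
wheel_axis [322.6 199.3] 0.73 [568.4  30.7  53. ]
knob_mid [350.2 180.5] 0.46 [590.3  -7.6 100.5]
gauge [257.5 213.8] 0.69 [551.5 134.    0. ]
dial [213.5 214.9] 0.87 [543.  195.6  73. ]
gauge_tab [181.7 217.3] 0.7 [537.4 238.6  96. ]
plunger_tip [255.  214.5] 0.5 [545.3 134.9  53. ]
slip_cup_0 [221.2 281.2] 0.68 [442.9 192.3   0. ]
rib [232.2 166.2] 0.56 [629.7 175.1   0. ]
{'time_s': 1.1, 'joints': array([-1.55640009e+00,  3.12903608e-01,  1.49771691e+00, -4.28616136e-05,
        1.33097763e+00, -2.23407142e-01]), 'dq': array([-0.00093856,  0.00115116, -0.00029469, -0.00061366, -0.00017412,
        0.00022901]), 'tau': array([-2.39588429e-03, -4.12173414e+01, -2.59900331e+01, -2.99244639e-04,
        5.11537401e-04,  6.91848371e-06]), 'eef_pos': array([ 123.64738546, -510.23450036,  231.28595756]), 'ee_rot': array([-4.90406326e-06,  9.92938914e-01,  1.18626777e-01, -2.04172879e-05]), 'force': array([ 0.10931914, -0.91599552,  0.64674853]), 'wrist_torque': array([-0.06970747,  0.01565964,  0.01851297]), 'grip_force': 0.0, 'grip_width': 1.0001007153706165}
```

View pics/top0.png

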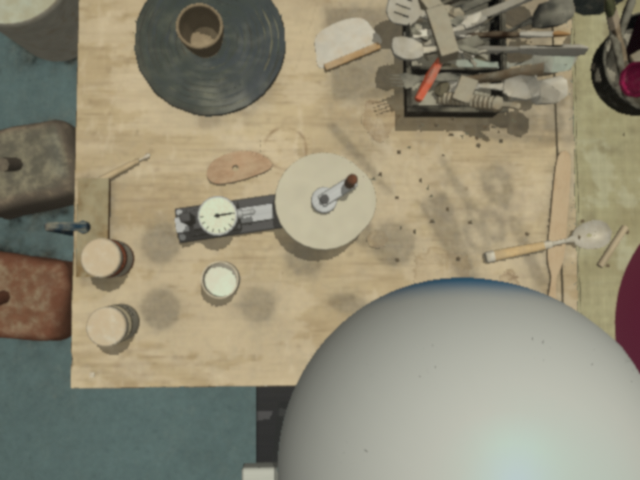

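View pics/side0.png

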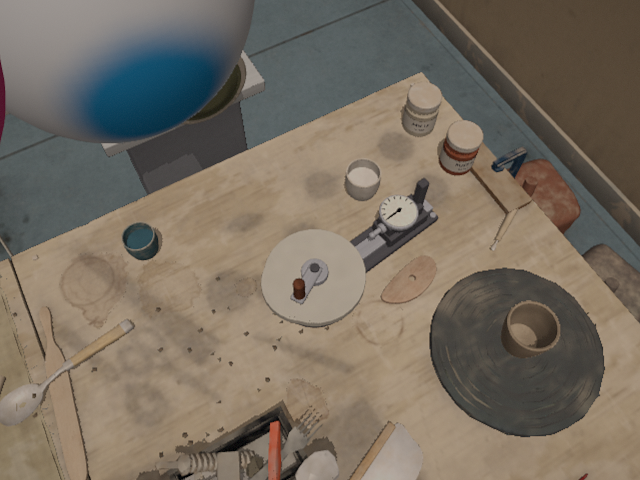

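The top view shows the bat centred near (325,200), the dial at (217,216), the tab near (181,217) and the knob at (351,181). The needle points at the bat. The side view agrees, with the cup at (362,180) on the robot's side of the slideway and the rib at (410,280) on the far side. Next I'll fit the bat's outline and the layout.

```bash
cat > fit.py <<'E'
from h import *
from scipy.optimize import least_squares
def rim(a):  # radius at angle a from high spot
    a=(a+np.pi)%(2*np.pi)-np.pi
    s=20*np.cos(a)+np.sqrt(61**2-(20*np.sin(a))**2)
    return np.maximum(75,s)
def edge(c,cen,z=61):
    img=cv2.GaussianBlur(cv2.cvtColor(c['img'],cv2.COLOR_RGB2LAB),(3,3),0).astype(np.float32)
    th=np.arange(0,2*np.pi,np.pi/90); rr=np.arange(66,90,.5); out=[]
    P=np.array([[proj(c,[cen[0]+r*np.cos(t),cen[1]+r*np.sin(t),z]) for r in rr] for t in th]).astype(np.float32)
    S=cv2.remap(img,P[...,0],P[...,1],cv2.INTER_LINEAR)
    g=np.linalg.norm(S[:,4:]-S[:,:-4],axis=2)
    return th,rr[2:-2],g
def fit(c,cen):
    th,rr,g=edge(c,cen); k=g.argmax(1); r=rr[k]; ok=g.max(1)>12
    X=np.c_[cen[0]+r*np.cos(th),cen[1]+r*np.sin(th)][ok]
    def f(p):
        d=X-p[:2]; return np.hypot(*d.T)-rim(np.arctan2(d[:,1],d[:,0])-p[2])-0
    best=[least_squares(f,[*cen,a],loss='soft_l1',f_scale=1) for a in np.arange(-3,3.2,.5)]
    best.sort(key=lambda s:s.cost)
    for b in best[:6]: print('fit',b.x.round(2),round(b.cost,1),len(X))
    return X
if __name__=='__main__':
    for n in('top','side'):
        c=ctrl.capture(n); print(n); fit(c,[565,30])
        for a,(x0,y0) in {'top':('top',(165,145)),'side':('side',(250,165))}.items():
            if a==n: cv2.imwrite(f'pics/{n}1.png',cv2.resize(c['img'][y0:y0+150,x0:x0+215,::-1] if n=='top' else c['img'][y0:y0+170,x0:x0+200,::-1],None,fx=3.5,fy=3.5,interpolation=cv2.INTER_CUBIC))
E
python3 fit.py
```

```text
top
fit [566.9   30.13  -1.55] 31.4 87
fit [566.9   30.13  -1.55] 31.4 87
fit [566.9   30.13  -1.55] 31.4 87
fit [566.9   30.13  -1.55] 31.4 87
fit [ 5.6681e+02  2.9900e+01 -2.3000e-01] 35.1 87
fit [ 5.6676e+02  2.9860e+01 -2.3000e-01] 35.1 87Traceback (most recent call last):
  File "fit.py", line 27, in <module>
    if a==n: cv2.imwrite(f'pics/{n}1.png',cv2.resize(c['img'][y0:y0+150,x0:x0+215,::-1] if n=='top' else c['img'][y0:y0+170,x0:x0+200,::-1],None,fx=3.5,fy=3.5,interpolation=cv2.INTER_CUBIC))
                                                                 ~~^~~~
TypeError: can only concatenate tuple (not "int") to tuple
```

```bash
python3 - <<'E'
s=open('fit.py').read().split("        for a,(x0")[0]
s=s.replace('>12','>6')
s+="        x0,y0,w,h={'top':(165,145,215,115),'side':(250,165,200,170)}[n]\n        cv2.imwrite(f'pics/{n}1.png',cv2.resize(c['img'][y0:y0+h,x0:x0+w,::-1],None,fx=3.5,fy=3.5,interpolation=cv2.INTER_CUBIC))\n"
open('fit.py','w').write(s)
E
python3 fit.py
```

```text
top
fit [566.13  30.11  -1.52] 117.2 155
fit [566.13  30.11  -1.52] 117.2 155
fit [566.13  30.11  -1.52] 117.2 155
fit [566.13  30.11  -1.52] 117.2 155
fit [566.13  30.11  -1.52] 117.2 155
fit [566.13  30.11  -1.52] 117.2 155
side
fit [565.82  28.74  -0.68] 133.9 178
fit [565.81  28.73  -0.66] 133.9 178
fit [566.35  29.53  -1.49] 149.7 178
fit [566.35  29.53  -1.49] 149.7 178
fit [566.35  29.53  -1.49] 149.7 178
fit [566.14  29.16  -1.27] 153.8 178
```

View pics/top1.png

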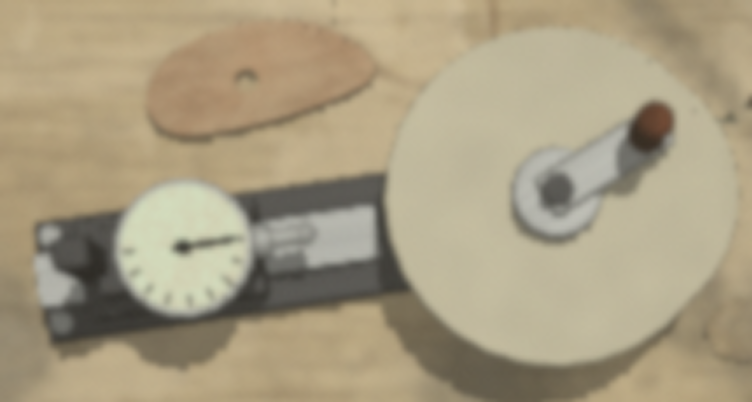

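View pics/side1.png

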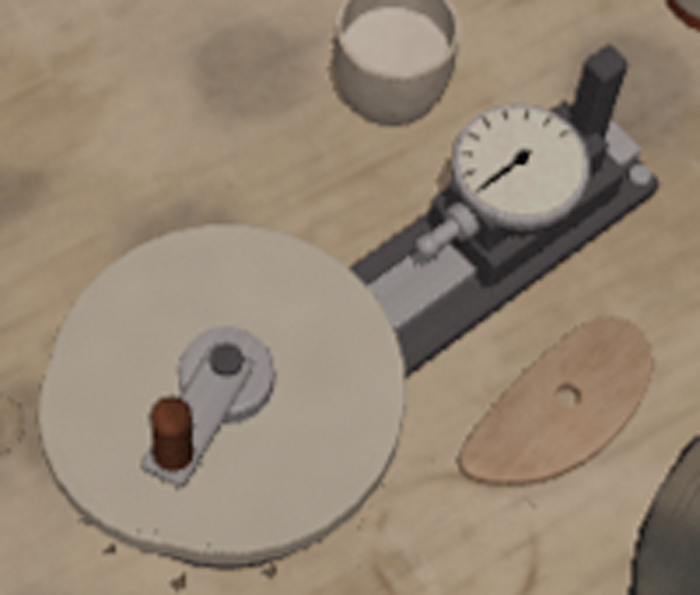

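Both crops are clear. In the top view the dial's needle pivot is at full-frame (217,215.6), the hub bolt at (324,199) and the knob at (351,181). In the side view the tab top is at (423,183), the dial at (399,210), the hub bolt at (315,267) and the knob top at (299,282). The plunger is fully out.

Run:
```python
from h import *
from scipy.spatial.transform import Rotation as Rn
T=ctrl.capture('top');S=ctrl.capture('side')
def tri(a,b):
    (o1,d1),(o2,d2)=ray(T,a),ray(S,b); A=np.c_[d1,-d2]; k=np.linalg.lstsq(A,o2-o1,rcond=None)[0]
    p,q=o1+d1*k[0],o2+d2*k[1]; return ((p+q)/2).round(1),np.linalg.norm(p-q).round(1)
print('dial',at_z(T,(217,215.6),73),at_z(S,(398.9,209.9),73),tri((217,215.6),(398.9,209.9)))
print('hub',tri((324.1,199.3),(314.9,267)))
print('knobtop',at_z(T,(352,179.5),121),at_z(S,(299,281),121),tri((352,179.5),(299,281)))
print('tabtop',at_z(S,(422.9,182.7),112),at_z(T,(187,215),112),tri((187,215),(422.9,182.7)))
s=ctrl.sense();print(Rn.from_quat(s['ee_rot'],scalar_first=True).as_matrix().round(3))
```

```text
dial [541.88839162 190.36629484  73.        ] [541.83053617 191.27009522  73.        ] (array([542. , 190.6,  73.8]), np.float64(0.7))
hub (array([565.1,  30.7,  82.7]), np.float64(1.3))
knobtop [588.55166716  -8.1192465  121.        ] [587.91234634  -6.05169714 121.        ] (array([588.5,  -7.2, 123.5]), np.float64(1.5))
tabtop [536.97728184 231.18059491 112.        ] [539.19965462 228.15337803 112.        ] (array([539.1, 227.9, 117.3]), np.float64(1.4))
[[ 0.972  0.236  0.   ]
 [ 0.236 -0.972 -0.   ]
 [ 0.     0.    -1.   ]]
```

Request:
send_rows(targets=[[-1,0,0,0,0,0,-0.148],[-1,0,0,0,0,0,-0.148],[-1,0,0,0,0,0,-0.148],[-1,0,0,0,0,0,-0.148],[-1,0,0,0,0,0,-0.148],[-1,0,0,0,0,0,-0.148],[-1,0,0,0,0,0,-0.148],[-1,0,0,0,0,0,-0.148],[-1,0,0,0,0,0,-0.148],[-1,0,0,0,0,0,-0.148]])

```text
time_s: 2.6
eef_pos: [123.7, -510.2, 231.3]
ee_rot: [-0.0, 0.651, 0.759, 0.0]
force: [-0.1, 0.4, 1.2]
grip_width: 0.999
grip_force: 0.0
```

Request:
send_rows(targets=[[-1,0.044,0.034,0,0,0,0],[-1,0.044,0.034,0,0,0,0],[-1,0.044,0.034,0,0,0,0],[-1,0.044,0.034,0,0,0,0],[-1,0.044,0.034,0,0,0,0],[-1,0.044,0.034,0,0,0,0],[-1,0.044,0.034,0,0,0,0],[-1,0.044,0.034,0,0,0,0],[-1,0.044,0.034,0,0,0,0],[-1,0.044,0.034,0,0,0,0]])

```text
time_s: 3.85
eef_pos: [396.2, -23.4, 231.6]
ee_rot: [0.001, 0.653, 0.757, 0.0]
force: [0.3, -0.6, 0.4]
grip_width: 1.002
grip_force: 0.0
```

Request:
send_rows(targets=[[-1,0.044,0.034,0,0,0,0],[-1,0.044,0.034,0,0,0,0],[-1,0.044,0.034,0,0,0,0],[-1,0.044,0.034,0,0,0,0],[-1,0.044,0.034,0,0,0,0],[-1,0.014,0.006,0.02,0,0,0],[-1,0,0,0.02,0,0,0],[-1,0,0,0.01,0,0,0],[-1,0,0,0,0,0,0],[-1,0,0,0,0,0,0]])

```text
time_s: 5.1
eef_pos: [535.7, 231.8, 182.2]
ee_rot: [0.0, 0.653, 0.757, 0.001]
force: [-0.1, -1.0, 0.2]
grip_width: 1.003
grip_force: 0.0
```

Run:
```python
from h import *
from scipy.spatial.transform import Rotation as Rn
s=ctrl.sense();print(s['time_s'],s['eef_pos'],s['joints'].round(2),s['force']);print(Rn.from_quat(s['ee_rot'],scalar_first=True).as_matrix().round(3))
```

```text
5.1 [535.682898   231.78484117 182.16494301] [0.21 0.48 1.39 0.   1.27 0.06] [-0.11544002 -0.95090248  0.16172247]
[[-0.146  0.989  0.001]
 [ 0.989  0.146  0.   ]
 [ 0.     0.001 -1.   ]]
```

Request:
send_rows(targets=[[-1,0,0,0.025,0,0,0],[-1,0,0,0.025,0,0,0],[-1,0,0,0.02,0,0,0],[-1,0,0,0.02,0,0,0],[-1,0,0,0.01,0,0,0],[1,0,0,0,0,0,0],[1,0,0,0,0,0,0],[1,0,0,0,0,0,0],[1,0,0,0,0,0,0],[1,0,0,0,0,0,0]], squeeze=30)

```text
time_s: 6.35
eef_pos: [536.4, 232.3, 81.9]
ee_rot: [0.001, 0.653, 0.757, 0.001]
force: [5.4, 0.9, -0.1]
grip_width: 0.159
grip_force: 35.8
```

Request:
send_rows(targets=[[1,-0.004,0,0,0,0,0],[1,-0.005,0,0,0,0,0],[1,-0.005,0,0,0,0,0],[1,-0.005,0,0,0,0,0],[1,-0.005,0,0,0,0,0],[1,-0.004,0,0,0,0,0],[1,-0.003,0,0,0,0,0],[1,-0.002,0,0,0,0,0],[1,0,0,0,0,0,0],[1,0,0,0,0,0,0]])

```text
time_s: 7.6
eef_pos: [541.0, 200.4, 81.9]
ee_rot: [0.0, 0.653, 0.757, 0.002]
force: [4.9, 7.0, -0.1]
grip_width: 0.156
grip_force: 35.8
```

```bash
python3 - <<'E'
from h import *
for n in('top','side'):
    c=ctrl.capture(n); r=ctrl.landmark_of('dial',c); print(n,r[:1])
    x,y=np.round(proj(c,[546,160,73])).astype(int)
    I=c['img'][y-55:y+55,x-70:x+70,::-1]; 
    (im:=[]).append(0)
    cv2.imwrite(f'pics/{n}2.png',cv2.resize(I,None,fx=4,fy=4,interpolation=cv2.INTER_CUBIC)); print(x,y)
E
python3 -c "
import cv2,numpy as np
cv2.imwrite('pics/b2.png',cv2.resize(np.vstack([cv2.imread('pics/top2.png'),cv2.imread('pics/side2.png')]),None,fx=.68,fy=.68))"
```

```text
top [{'point': [235.7, 209.6], 'score': 0.89}]
237 213
side [{'point': [383.2, 222.4], 'score': 0.96}]
383 221
```

View pics/b2.png

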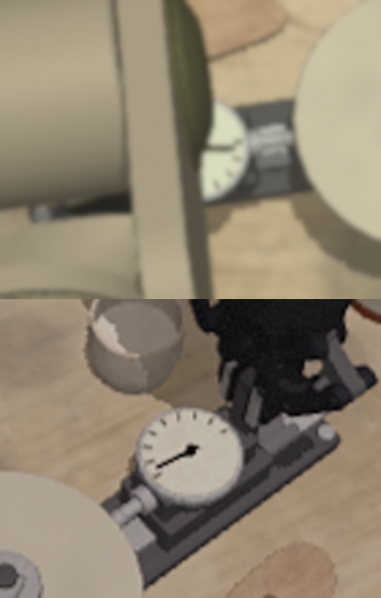

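In the side view the dial is clear. Its needle points nearly at the bat, turned slightly clockwise, and the tip is at or just touching the rim. I'll measure the needle angle by rectifying the dial.

```bash
cat > needle.py <<'E'
from h import *
f=np.array([0.1462,-0.9893]); rt=np.array([-0.9893,-0.1462]) # to the bat; right of it seen from above (clockwise)
def needle(c,D,z=74):
    g=cv2.cvtColor(c['img'],cv2.COLOR_RGB2GRAY).astype(np.float32)
    a=np.arange(-0.6,3.9,.01); r=np.arange(5,17,.5); best=None
    for dx in np.arange(-4,4.1,1):
        for dy in np.arange(-4,4.1,1):
            P=np.array([D[0]+dx+np.outer(np.cos(a),r)*f[0]+np.outer(np.sin(a),r)*rt[0],D[1]+dy+np.outer(np.cos(a),r)*f[1]+np.outer(np.sin(a),r)*rt[1]])
            X=np.stack([P[0],P[1],np.full(P[0].shape,float(z))],-1)@c['R'].T+c['t']; X=X@c['camera_matrix'].T; 
            S=cv2.remap(g,(X[...,0]/X[...,2]).astype(np.float32),(X[...,1]/X[...,2]).astype(np.float32),cv2.INTER_LINEAR)
            m=S.mean(1); i=m.argmin(); v=m[i]
            if best is None or v<best[0]: best=(v,a[i],dx,dy,np.median(m))
    return dict(dark=round(float(best[0])),bg=round(float(best[4])),ang=round(float(best[1]),3),mm=round(float(best[1]/.2),2),off=best[2:4])
E
python3 - <<'E'
from needle import *
c=ctrl.capture('side'); print(needle(c,[546.5,158.9]))
b=cv2.imread('pics/side0.png')[:,:,::-1]; c['img']=b.copy(); print('start',needle(c,[541.9,190.8]))
E
```

```text
{'dark': 47, 'bg': 181, 'ang': 0.22, 'mm': 1.1, 'off': (np.float64(1.0), np.float64(4.0))}
start {'dark': 40, 'bg': 174, 'ang': -0.04, 'mm': -0.2, 'off': (np.float64(-1.0), np.float64(4.0))}
```

Request:
send_rows(targets=[[1,-0.002,0,0,0,0,0],[1,-0.001,0,0,0,0,0],[1,0,0,0,0,0,0],[1,0,0,0,0,0,0],[1,0,0,0,0,0,0],[-0.2,0,0,0,0,0,0],[-0.2,0,0,0,0,0,0],[-0.2,0,0,0,0,0,0],[-0.2,0,0,-0.02,0,0,0],[-0.2,0,0,-0.03,0,0,0]])

```text
time_s: 9.1
eef_pos: [540.1, 196.3, 131.2]
ee_rot: [-0.001, 0.653, 0.757, -0.001]
force: [-0.4, 0.1, 0.4]
grip_width: 0.601
grip_force: 0.0
```

Run:
```python
from needle import *
c=ctrl.capture('side'); print(needle(c,[547,156]))
s=ctrl.sense();print(s['eef_pos'],s['grip_width'],s['force'])
```

```text
{'dark': 26, 'bg': 181, 'ang': 0.66, 'mm': 3.3, 'off': (np.float64(-1.0), np.float64(-1.0))}
[542.06501588 196.65535842 135.89925417] 0.5992558086376991 [1.31523158 0.11271453 4.58464026]
```

Request:
send_rows(targets=[[-0.2,0,0,-0.02,0,0,0],[-0.2,-0.04,0.004,0,0,0,0],[-0.2,-0.045,0.004,0,0,0,0],[-0.2,-0.045,0.004,0,0,0,0],[-0.2,-0.045,0.004,0,0,0,0],[-0.2,-0.034,0,0,0,0,0],[-0.2,0,0,0,0,0,-0.14],[-0.2,0,0,0,0,0,-0.13],[-0.2,0,0,0,0,0,-0.13],[-0.2,0,0,0,0,0,0]])

```text
time_s: 10.4
eef_pos: [587.0, -8.1, 151.2]
ee_rot: [-0.0, 0.49, 0.872, -0.0]
force: [0.2, 0.4, -0.9]
grip_width: 0.601
grip_force: 0.0
```

Run:
```python
from needle import *
c=ctrl.capture('side'); print(needle(c,[547,156]))
s=ctrl.sense();print(s['eef_pos'],s['grip_width'],s['force'],s['ee_rot'])
x,y=np.round(proj(c,[588,-8,110])).astype(int)
cv2.imwrite('pics/s3.png',cv2.resize(c['img'][y-90:y+70,x-100:x+110,::-1],None,fx=3,fy=3)); print(x,y,proj(c,s['eef_pos']))
```

```text
{'dark': 25, 'bg': 179, 'ang': 0.66, 'mm': 3.3, 'off': (np.float64(-1.0), np.float64(-1.0))}
[587.04172741  -7.96724434 151.26487649] 0.6004173273691424 [-0.24191289  0.1719876  -0.1671236 ] [-2.52663937e-05  4.91006428e-01  8.71155948e-01 -1.98435623e-05]
298 285 [296.82213626 271.87079073]
```

View pics/s3.png

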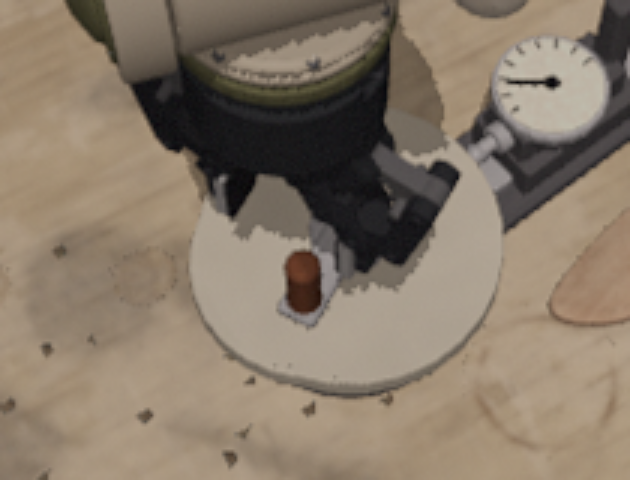

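The open fingers straddle the knob (crop (303,280)), and the needle reads 3.3 mm. I'll descend and grip.

Request:
send_rows(targets=[[-0.2,0,0.001,0.025,0,0,0],[-0.2,0,0,0.02,0,0,0],[-0.2,0,0,0.012,0,0,0],[-0.2,0,0,0.006,0,0,0],[-0.2,0,0,0,0,0,0],[1,0,0,0,0,0,0],[1,0,0,0,0,0,0],[1,0,0,0,0,0,0],[1,0,0,0,0,0,0],[1,0,0,0,0,0,0]], squeeze=25)

```text
time_s: 11.7
eef_pos: [588.4, -7.4, 89.0]
ee_rot: [0.001, 0.49, 0.872, 0.0]
force: [-0.5, 1.1, 6.1]
grip_width: 0.184
grip_force: 24.6
```

Run:
```python
from h import *
s=ctrl.sense();print(s['eef_pos'],s['grip_width'],s['force'],s['ee_rot'])
from scipy.spatial.transform import Rotation as Rn
R=Rn.from_quat(s['ee_rot'],scalar_first=True).as_matrix(); print(R.round(3))
A=np.array([565.4,30]);k=s['eef_pos'][:2];d=k-A;a0=np.arctan2(d[1],d[0]);r0=np.hypot(*d);print('a0',a0,'r',r0)
for sg in(1,-1):
  p=k.copy()
  for i in range(1,31):
    a=a0+sg*i*.12; q=A+45*np.array([np.cos(a),np.sin(a)]); e=R.T@np.r_[q-p,0]; p=q
    print(sg,i,(e[:2]/1000).round(4),end='; ' if i%10 else '\n')
```

```text
[588.3508879   -7.44439209  88.9809571 ] 0.1841708168466386 [-0.50305152  1.05599601  6.12282346] [6.60842609e-04 4.89821140e-01 8.71822662e-01 2.45781857e-04]
[[-0.52   0.854  0.001]
 [ 0.854  0.52  -0.   ]
 [-0.001  0.001 -1.   ]]
a0 -1.020921805091857 r 43.91839881152208
1 1 [-0.0007  0.0054]; 1 2 [0.001  0.0053]; 1 3 [0.0016 0.0052]; 1 4 [0.0022 0.0049]; 1 5 [0.0028 0.0046]; 1 6 [0.0033 0.0043]; 1 7 [0.0038 0.0038]; 1 8 [0.0042 0.0033]; 1 9 [0.0046 0.0028]; 1 10 [0.0049 0.0022]
1 11 [0.0051 0.0016]; 1 12 [0.0053 0.001 ]; 1 13 [0.0054 0.0004]; 1 14 [ 0.0054 -0.0003]; 1 15 [ 0.0053 -0.0009]; 1 16 [ 0.0052 -0.0016]; 1 17 [ 0.0049 -0.0022]; 1 18 [ 0.0047 -0.0027]; 1 19 [ 0.0043 -0.0033]; 1 20 [ 0.0039 -0.0038]
1 21 [ 0.0034 -0.0042]; 1 22 [ 0.0029 -0.0046]; 1 23 [ 0.0023 -0.0049]; 1 24 [ 0.0017 -0.0051]; 1 25 [ 0.0011 -0.0053]; 1 26 [ 0.0004 -0.0054]; 1 27 [-0.0002 -0.0054]; 1 28 [-0.0009 -0.0053]; 1 29 [-0.0015 -0.0052]; 1 30 [-0.0021 -0.005 ]
-1 1 [-0.0008 -0.0054]; -1 2 [ 0.001  -0.0053]; -1 3 [ 0.0016 -0.0052]; -1 4 [ 0.0022 -0.0049]; -1 5 [ 0.0028 -0.0046]; -1 6 [ 0.0033 -0.0043]; -1 7 [ 0.0038 -0.0038]; -1 8 [ 0.0042 -0.0034]; -1 9 [ 0.0046 -0.0028]; -1 10 [ 0.0049 -0.0023]
-1 11 [ 0.0051 -0.0017]; -1 12 [ 0.0053 -0.001 ]; -1 13 [ 0.0054 -0.0004]; -1 14 [0.0054 0.0003]; -1 15 [0.0053 0.0009]; -1 16 [0.0052 0.0015]; -1 17 [0.005  0.0021]; -1 18 [0.0047 0.0027]; -1 19 [0.0043 0.0033]; -1 20 [0.0039 0.0037]
-1 21 [0.0034 0.0042]; -1 22 [0.0029 0.0046]; -1 23 [0.0023 0.0049]; -1 24 [0.0017 0.0051]; -1 25 [0.0011 0.0053]; -1 26 [0.0005 0.0054]; -1 27 [-0.0002  0.0054]; -1 28 [-0.0008  0.0053]; -1 29 [-0.0015  0.0052]; -1 30 [-0.0021  0.005 ]
```

Request:
send_rows(targets=[[1,0,0.0054,0,0,0,0],[1,0.001,0.0053,0,0,0,0],[1,0.0016,0.0052,0,0,0,0],[1,0.0022,0.0049,0,0,0,0],[1,0.0028,0.0046,0,0,0,0],[1,0.0033,0.0043,0,0,0,0],[1,0.0038,0.0038,0,0,0,0],[1,0.0042,0.0033,0,0,0,0],[1,0.0046,0.0028,0,0,0,0],[1,0.0049,0.0022,0,0,0,0]])

```text
time_s: 12.95
eef_pos: [609.9, 37.7, 89.0]
ee_rot: [0.002, 0.49, 0.872, 0.0]
force: [3.9, -4.6, 3.8]
grip_width: 0.182
grip_force: 24.5
```

```bash
cat > st.py <<'E'
from needle import *
c=ctrl.capture('side'); print(needle(c,[547,156]))
s=ctrl.sense();d=s['eef_pos'][:2]-[565.4,30];print(s['time_s'],s['eef_pos'].round(1),np.hypot(*d).round(1),np.arctan2(d[1],d[0]).round(3),s['grip_width'].round(3),s['force'].round(1))
E
python3 st.py
```

```text
{'dark': 42, 'bg': 116, 'ang': 0.84, 'mm': 4.2, 'off': (np.float64(4.0), np.float64(4.0))}Traceback (most recent call last):
  File "st.py", line 3, in <module>
    s=ctrl.sense();d=s['eef_pos'][:2]-[565.4,30];print(s['time_s'],s['eef_pos'].round(1),np.hypot(*d).round(1),np.arctan2(d[1],d[0]).round(3),s['grip_width'].round(3),s['force'].round(1))
                                                                                                                                              ^^^^^^^^^^^^^^^^^^^^^
AttributeError: 'float' object has no attribute 'round'
```

```bash
cat > st.py <<'E'
from needle import *
s=ctrl.sense();d=s['eef_pos'][:2]-[565.4,30];print(s['time_s'],s['eef_pos'].round(1),round(np.hypot(*d),1),round(np.arctan2(d[1],d[0]),3),s['grip_width'],np.round(s['force'],1))
for n in('side','top'):
    c=ctrl.capture(n); print(n,needle(c,[547,156]))
E
python3 st.py
```

```text
13.0 [609.8  38.5  89. ] 45.3 0.189 0.18328647374732274 [ 4.3 -1.8  4.1]
side {'dark': 40, 'bg': 117, 'ang': 0.85, 'mm': 4.25, 'off': (np.float64(4.0), np.float64(4.0))}
top {'dark': 93, 'bg': 211, 'ang': 0.74, 'mm': 3.7, 'off': (np.float64(4.0), np.float64(4.0))}
```

Request:
send_rows(targets=[[1,0.0051,0.0016,0,0,0,0],[1,0.0053,0.001,0,0,0,0],[1,0.0054,0.0004,0,0,0,0],[1,0.0054,-0.0003,0,0,0,0],[1,0.0053,-0.0009,0,0,0,0],[1,0.0052,-0.0016,0,0,0,0],[1,0.0049,-0.0022,0,0,0,0],[1,0.0047,-0.0027,0,0,0,0],[1,0.0043,-0.0033,0,0,0,0],[1,0.0039,-0.0038,0,0,0,0]])

```text
time_s: 14.35
eef_pos: [573.9, 75.4, 89.0]
ee_rot: [0.001, 0.49, 0.872, 0.001]
force: [5.1, 3.8, 4.9]
grip_width: 0.189
grip_force: 24.8
```

```bash
python3 st.py
```

```text
14.35 [573.9  75.4  89. ] 46.2 1.385 0.1888792562239205 [5.1 3.8 4.9]
side {'dark': 19, 'bg': 22, 'ang': 1.83, 'mm': 9.15, 'off': (np.float64(-3.0), np.float64(-3.0))}
top {'dark': 94, 'bg': 154, 'ang': -0.6, 'mm': -3.0, 'off': (np.float64(4.0), np.float64(-3.0))}
```

Request:
send_rows(targets=[[1,0.0034,-0.0042,0,0,0,0],[1,0.0029,-0.0046,0,0,0,0],[1,0.0023,-0.0049,0,0,0,0],[1,0.0017,-0.0051,0,0,0,0],[1,0.0011,-0.0053,0,0,0,0],[1,0.0004,-0.0054,0,0,0,0],[1,-0.0002,-0.0054,0,0,0,0],[1,0,0,0,0,0,0],[1,0,0,0,0,0,0],[1,0,0,0,0,0,0]])

```text
time_s: 15.7
eef_pos: [537.3, 66.5, 88.9]
ee_rot: [0.0, 0.49, 0.872, 0.0]
force: [-0.1, -1.0, 8.6]
grip_width: 0.185
grip_force: 25.2
```

```bash
python3 st.py
python3 - <<'E'
from h import *
o=[]
for n in('side','top'):
    c=ctrl.capture(n); x,y=np.round(proj(c,[552,110,73])).astype(int)
    o.append(cv2.resize(c['img'][y-65:y+65,x-85:x+85,::-1],None,fx=2.2,fy=2.2,interpolation=cv2.INTER_CUBIC))
cv2.imwrite('pics/b4.png',np.hstack(o))
E
```

```text
15.7 [537.3  66.5  88.9] 46.0 2.227 0.18459416503372345 [-0.1 -1.   8.6]
side {'dark': 35, 'bg': 135, 'ang': 1.05, 'mm': 5.25, 'off': (np.float64(-4.0), np.float64(-4.0))}
top {'dark': 128, 'bg': 158, 'ang': 3.89, 'mm': 19.45, 'off': (np.float64(4.0), np.float64(-4.0))}
```

View pics/b4.png

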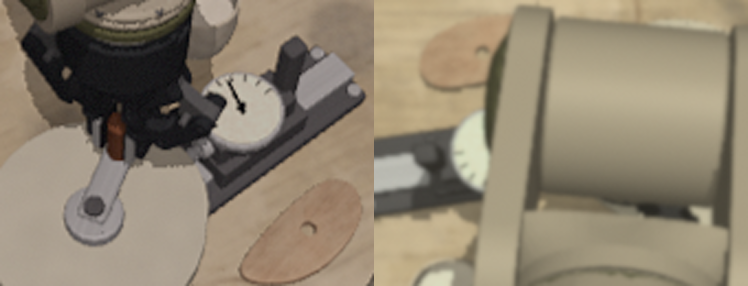

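The side view shows the needle at crop (238,95) turned well clockwise, about 1.9 rad, so the swelling is under the tip. A finger hides part of the dial. I'll re-read it with the centre held fixed.

```bash
sed -i 's/def needle(c,D,z=74):/def needle(c,D,z=74,w=4):/; s/np.arange(-4,4.1,1)/np.arange(-w,w+.1,1)/g' needle.py
sed -i "s/needle(c,\[547,156\])/needle(c,[546,155],w=1)/" st.py; python3 st.py
```

```text
15.9 [537.3  66.5  88.9] 46.0 2.227 0.18034515044083788 [ 0.3 -0.8  8.2]
side {'dark': 49, 'bg': 178, 'ang': 1.89, 'mm': 9.45, 'off': (np.float64(-1.0), np.float64(1.0))}
top {'dark': 157, 'bg': 158, 'ang': 1.53, 'mm': 7.65, 'off': (np.float64(-1.0), np.float64(1.0))}
```

It reads 9.45 mm against 3.3 mm on the round part, a difference of about 6 mm, so this is the top of the swelling. Releasing and backing off upwards.

Request:
send_rows(targets=[[-0.2,0,0,0,0,0,0],[-0.2,0,0,0,0,0,0],[-0.2,0,0,0,0,0,0],[-0.2,0,0,0,0,0,0],[-0.2,0,0,-0.02,0,0,0],[-0.2,0,0,-0.03,0,0,0],[-0.2,0,0,-0.04,0,0,0],[-0.2,0,0,-0.04,0,0,0],[-0.2,-0.04,0,-0.02,0,0,0],[-0.2,-0.04,0,0,0,0,0]])

```text
time_s: 17.25
eef_pos: [579.8, -2.6, 240.3]
ee_rot: [0.002, 0.489, 0.872, 0.001]
force: [0.5, -0.7, -0.2]
grip_width: 0.6
grip_force: 0.0
```

Request:
send_rows(targets=[[-0.2,-0.04,0,0,0,0,0],[-0.2,-0.04,0,0,0,0,0],[-0.2,-0.03,0,0,0,0,0],[-0.2,0,0,0,0,0,0],[-0.2,0,0,0,0,0,0],[-0.2,0,0,0,0,0,0],[-0.2,0,0,0,0,0,0],[-0.2,0,0,0,0,0,0],[-0.2,0,0,0,0,0,0],[-0.2,0,0,0,0,0,0]])

```text
time_s: 18.5
eef_pos: [636.0, -95.8, 238.3]
ee_rot: [-0.0, 0.49, 0.872, -0.0]
force: [-0.6, 0.3, 0.8]
grip_width: 0.602
grip_force: 0.0
```

```bash
python3 st.py
python3 - <<'E'
from h import *
o=[]
for n in('side','top'):
    c=ctrl.capture(n); x,y=np.round(proj(c,[552,110,73])).astype(int)
    o.append(cv2.resize(c['img'][y-65:y+65,x-85:x+85,::-1],None,fx=2.2,fy=2.2,interpolation=cv2.INTER_CUBIC))
cv2.imwrite('pics/b5.png',np.hstack(o))
E
```

```text
18.5 [636.  -95.8 238.3] 144.3 -1.059 0.6017052090755505 [-0.6  0.3  0.8]
side {'dark': 47, 'bg': 176, 'ang': 1.89, 'mm': 9.45, 'off': (np.float64(-1.0), np.float64(1.0))}
top {'dark': 133, 'bg': 219, 'ang': 1.9, 'mm': 9.5, 'off': (np.float64(-1.0), np.float64(1.0))}
```

View pics/b5.png

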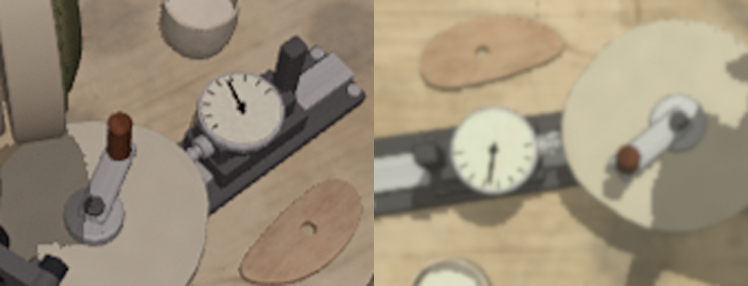

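Both views now show the dial clear, with the needle at about 1.9 rad, or 9.5 mm pressed (6 mm more than on the round part). The arm is clear of everything, and the cup and rib haven't moved. Handing in.

```bash
python3 -c "
from rig import ctrl
print(ctrl.finish_job())"
```

```text
the job is handed in; nothing more can be done
None
```

I've handed the job in with the bat's high spot under the plunger: the dial reads about 9.5 mm pressed in, against about 3.3 mm on the round part of the rim. The gripper is clear, and the white cup and wooden rib look unmoved in the final pictures; the hand-in returned no verdict.

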